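# Roll the rolling pin to its clips on the pastry board

## Robot

A 6-joint arm with a two-finger parallel gripper is mounted at the origin on a cart in front of the work surface, level with it; the furniture and walls round the work are solid. World frame = base frame: x ahead of the robot, y to its left, z up, the work surface at z = 0. Lengths are in m, angles in rad, forces in N, time in s.
With the tool pointing down it reaches from about 0.4 to 0.825 m from the base axis. Payload 7 kg.
Tool frame: the origin (TCP) lies between the finger pads; the fingertips stand 22 mm ahead of it and the grasp point (between the pads) lies 3 mm ahead of it; z points along the fingers, y is the direction in which the jaws open and shut (so a half turn about z gives the same grasp; the last joint's range is limited). The gripper opens to 88 mm and grips with 3 to 60 N. Pads are 19 mm wide; open, the fingers measure 130 mm over their backs; the gripper's body (78 mm by 193 mm) begins 47 mm behind the grasp point.
Start: joints at [1.443, 0.359, 0.012, 0, -1.224, -0.288], TCP at [0.273, 0.617, 0.249] pointing down, gripper open.
Joint ranges: [-3.07, 3.07], [-1.43, 2.12], [-1.02, 1.25], [-3.03, 1.67], [-3.05, -0], [-3.03, 3.03]. Speed limits (rad/s): [2.39, 2.39, 3.01, 3.14, 3.14, 3.14].

## Interface

Orientations are given as [roll, pitch, yaw] about the fixed x, y, z axes, in that order (R = Rz(yaw) Ry(pitch) Rx(roll)).
In Python, from station import arm, optics gives the robot as it stands. The module is installed in compiled form; this text tells all that it offers.
- The arm moves only by the tool jog_arm, never from a script. Its argument "motion" is a list that holds one entry, the list of rows, each a list of 7 numbers: the shift along the tool's x, y, z in m, then the turn, a rotation vector about the tool's x, y, z in degrees, then the finger opening in m, from 0 to 0.0876. In form: [[[x, y, z, rx, ry, rz, grip], ...]]. A call has 1 to 8 rows; each row is the pose to reach, as a shift and turn from the pose measured when the call began, along the tool's axes at that moment; what a row does not reach only later rows make up. A row lasts 1/10 s, in which the tool goes at most 50 mm and 8.59 degrees, less where a joint would pass 70% of its speed; a pose out of reach is approached as far as the arm can. A call with a gripper value outside its range is refused whole. The fingers move at their own pace and stop on an object; "newtons" is the grip in N (left out, the last holds). Time passes only in rows, so rows that repeat a pose let the fingers close. It gives the time, the measured TCP pose, the force and the opening at its end, in the units of the state.
- arm.get_state(): the state, without advancing time (a new reading comes with each control period).
- optics.grab_frame(name): name is "scene" or "top" or "wrist"; returns the picture (400x640x3 uint8, red, green, blue); there is no depth.
- optics.camera_model(name): a dict with "mtx" (3x3 intrinsics, pixels), "R" (3x3) and "t" (3): a world point X has camera coordinates R X + t; the wrist camera has in their place "mount" (4x4, takes a point from camera to tool coordinates, whose origin is the TCP and whose axes are the flange's). Camera axes: x right, y down, z forward; pixel columns grow to the right and rows downward; lengths in m; the calibration is good to about 2 mm. A picture is of the moment at which its call begins: read the wrist's pose just before it. camera_model takes no time and is no camera call.
- arm.job_done(): hands the job in, once; it reports no verdict.
The state is a dict: "t": time; "q": joint angles; "qd": joint speeds; "joint_efforts": joint torques, N m; "eef_pos": TCP position; "ee_rot": TCP orientation; "force": force on the tool from outside, world axes, zero at the start; "moment": the same for the moment, N m; "width": finger opening in m.
Only numpy, scipy, OpenCV 4.12 (cv2) and the standard library are available. Lean on these libraries where they do the work, as an engineer would, in place of code of your own. Each camera call takes 0.05 s, during which the arm holds its last target.

## Task

Clear one end of the pastry board for shaping: with the fingertips on top of the barrel, roll the heavy rolling pin across the board until its two handles lie right above the two small steel clips on the board's long edges, and leave it at rest there, square across the board. Only roll it from its top: do not grip it, lift it, slide it or push it low on its side, and leave the mug, canister, candle, shaker and spoon where they stand.

Things in the scene. Friction and masses are not known exactly. Their poses are not given: they have to be found in the camera images.
- rolling_pin: Wooden rolling pin lying loose on the board, 0.5-0.9 kg. Barrel: cylinder 80 mm in diameter, 180 mm long; a fixed handle 28 mm thick, 50 mm long at each end, handle middles 125 mm from the origin. Origin: on its axis at mid-length, 58 mm above the worktop (barrel's top: 98 mm). Its x axis runs along the pin, within 0.1 rad of the clips' x axis at the start; y and z turn as it rolls.
- clips: Two fixed steel clips, 240 mm apart, one on each long edge of the board, 90-200 mm left or right of the pin at the start; 30 mm wide, with a stud, 16 mm high above the board: the handles pass 10 mm over, the barrel between them (19 mm spare each end). Origin: midway between the studs, on the board's top, 18 mm above the worktop. x axis: from near to far clip; y: along the board, the way the pin rolls.
- board: Wooden pastry board, 250 mm (x) by 400 mm (y), 18 mm thick, fixed, its length running left to right, turned a little. Origin: centre of its underside; y along its length. Pressed lightly on top, the pin rolls on it without slipping; rolling resistance stops it within about 10 mm when let go at 0.05 m/s, and at rest it stays. The flush dark strips near the ends do not matter.
- mug: White coffee mug, 92 mm across, 95 mm high, loose, left of the board. Origin: centre of its underside. Leave alone.
- canister: Dark red round canister with a metal lid, 105 mm across, 176 mm high, loose, left of the board at the back. Origin: centre of its underside. Leave alone.
- candle: Green pillar candle, 52 mm across, 144 mm high, loose, right of the board at the back. Origin: centre of its underside. Leave alone.
- shaker: Glass pepper shaker, 44 mm across, 90 mm high, loose, just past the right end of the board. Origin: centre of its underside. Leave alone.
- spoon: Steel table spoon, 187 mm long, loose, lying flat just past the left end of the board and across it. Origin: centre of its underside. Leave alone.

How it is judged:
On the way:
1. the fingertips touch the rolling pin (contact force between the fingers and rolling_pin above 0.2 N), for 0.05 s.
At the end, for the whole second after the job is handed in: The pin lies at rest on the board, its axis above the line between the clips' studs: within 14 mm along the board, within 30 mm endways, and turned no more than 0.1 rad from that line (y of rolling_pin in the frame of clips between -0.014 and 0.014 m and x of rolling_pin in the frame of clips between -0.03 and 0.03 m and angle between the x axis of rolling_pin and the x axis of clips, either way round below 0.1 rad and height (world z) of rolling_pin between 0.053 and 0.064 m and linear speed of rolling_pin below 0.01 m/s and angular speed of rolling_pin below 0.2 rad/s); the robot touches nothing.
It fails at once if the pin is lifted or climbs off the board (more than 12 mm) (height (world z) of rolling_pin above 0.07 m).
It fails at once if the pin falls off the board (height (world z) of rolling_pin below 0.048 m).
It fails at once if the pin is gripped or pushed low on its side: the fingers touch it while the point between their pads is lower than 27 mm above the pin's axis (fingertips near axis height or below) (contact force between the fingers and rolling_pin above 0.2 N and height (world z) of the grasp point below 0.085 m).
It fails at once if the pin is slid instead of rolled (moves faster than 0.06 m/s while turning slower than 0.5 rad/s) (linear speed of rolling_pin above 0.06 m/s and angular speed of rolling_pin below 0.5 rad/s).
It fails at once if one of the other things is moved more than 25 mm (distance of any of mug, canister, candle, shaker, spoon from where it was at the start of the episode above 0.025 m).
It also fails if it takes over 72 s, if anything falls off the work surface, if the arm or the gripper's body presses on something with over 40 N, if the wrist force passes 120 N, or if a joint passes its speed limit or range.

## Working session

There is one attempt and no reset: what is moved stays moved. The work goes in short steps, Python scripts to look and compute and a tool call to move; the robot and the scene stay as the last step left them, time stands still between calls to the robot, and variables do not carry over. Pictures are saved under pics/ and viewed, and the job is handed in when it is done.

Besides the shell and the picture viewer there is one more tool, called after "Call:" as name(argument=value, ...) on one line, values as JSON. jog_arm: Moves the arm, as the interface text tells. Its arguments: {"type":"object","properties":{"motion":{"type":"array","items":{"type":"array","items":{"type":"array","items":{"type":"number"}}}},"newtons":{"type":"number"}},"required":["motion"]}

```bash
mkdir -p pics; python3 - <<'E'
from station import arm, optics
import cv2,json
s=arm.get_state(); print({k:s[k] for k in('t','eef_pos','ee_rot','force','width')})
for n in("scene","top"):
    f=optics.grab_frame(n); cv2.imwrite(f"pics/{n}0.png",f[:,:,::-1])
    m=optics.camera_model(n); print(n,m['mtx'],m['R'],m['t'])
print(optics.camera_model("wrist"))
E
```

```text
{'t': 0.0, 'eef_pos': array([0.27248318, 0.61707432, 0.2476154 ]), 'ee_rot': array([ 3.13994405e+00, -1.38803466e-04, -4.15899733e-01]), 'force': array([-1.108704  ,  1.12783101,  0.39820618]), 'width': 0.08772644666147482}
scene [[432.25599481   0.         320.17021992]
 [  0.         432.25599481 201.1151189 ]
 [  0.           0.           1.        ]] [[ 0.75597431 -0.65452838 -0.00976929]
 [-0.29281169 -0.32477179 -0.89932452]
 [ 0.58546063  0.6827268  -0.43717269]] [-0.31900763  0.25909177  1.23224821]
top [[376.48293921   0.         323.2169182 ]
 [  0.         376.48293921 197.20685809]
 [  0.           0.           1.        ]] [[-1.23445167e-02 -9.99923403e-01 -8.95004905e-04]
 [-9.98248986e-01  1.23756189e-02 -5.78429343e-02]
 [ 5.78495799e-02  1.79394670e-04 -9.98325295e-01]] [0.11242625 0.52134734 1.04101044]
{'mtx': array([[308.88615528,   0.        , 330.78053074],
       [  0.        , 308.88615528, 205.45624771],
       [  0.        ,   0.        ,   1.        ]]), 'mount': array([[-1.29960916e-04, -9.54445767e-01, -2.98384418e-01,
         8.15707928e-02],
       [ 9.99999823e-01, -2.97506310e-04,  5.16088426e-04,
        -5.88323022e-04],
       [-5.81349661e-04, -2.98384298e-01,  9.54445636e-01,
        -1.33729729e-01],
       [ 0.00000000e+00,  0.00000000e+00,  0.00000000e+00,
         1.00000000e+00]])}
```

View pics/top0.png

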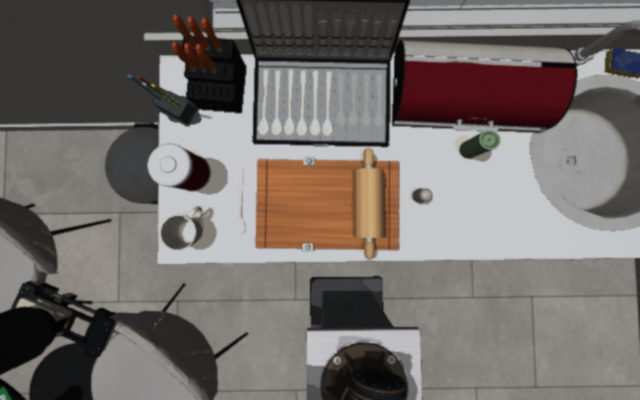

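View pics/scene0.png

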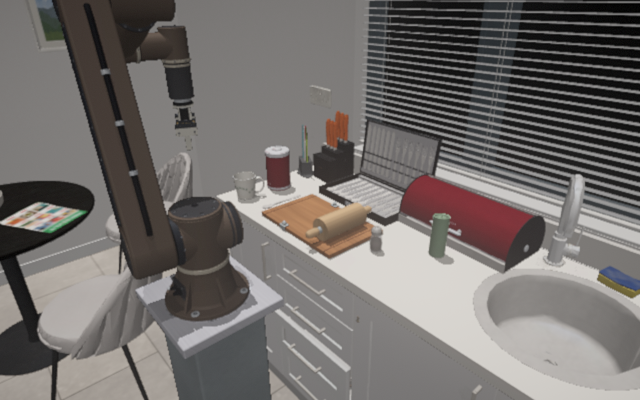

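The top view shows the pin upright at column ~369 (rows 150–257). The clips are at (309,161) and (307,247), the shaker at (423,196), and the spoon at column ~241. I'll zoom in and measure.

```bash
cat > h.py <<'E'
from station import arm, optics
import cv2,numpy as np
def ray(n,uv,z):
    m=optics.camera_model(n);R=np.array(m['R']);t=np.array(m['t'])
    c=-R.T@t; d=R.T@np.linalg.inv(m['mtx'])@np.array([uv[0],uv[1],1.]); return c+d*(z-c[2])/d[2]
def proj(n,X):
    m=optics.camera_model(n); p=np.array(m['mtx'])@(np.array(m['R'])@np.array(X)+np.array(m['t'])); return p[:2]/p[2]
def tri(uv1,uv2):
    A=[];b=[]
    for n,uv in(("top",uv1),("scene",uv2)):
        a=ray(n,uv,0);c=ray(n,uv,.3);d=(c-a)/np.linalg.norm(c-a);P=np.eye(3)-np.outer(d,d);A.append(P);b.append(P@a)
    return np.linalg.lstsq(np.vstack(A),np.hstack(b),rcond=None)[0]
E
python3 - <<'E'
import cv2
a=cv2.imread('pics/top0.png')[140:265,240:440]; cv2.imwrite('pics/topz.png',cv2.resize(a,None,fx=4,fy=4,interpolation=cv2.INTER_CUBIC))
a=cv2.imread('pics/scene0.png')[180:260,255:395]; cv2.imwrite('pics/scz.png',cv2.resize(a,None,fx=5.5,fy=5.5,interpolation=cv2.INTER_CUBIC))
E
```

```text
(no output)
```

View pics/topz.png

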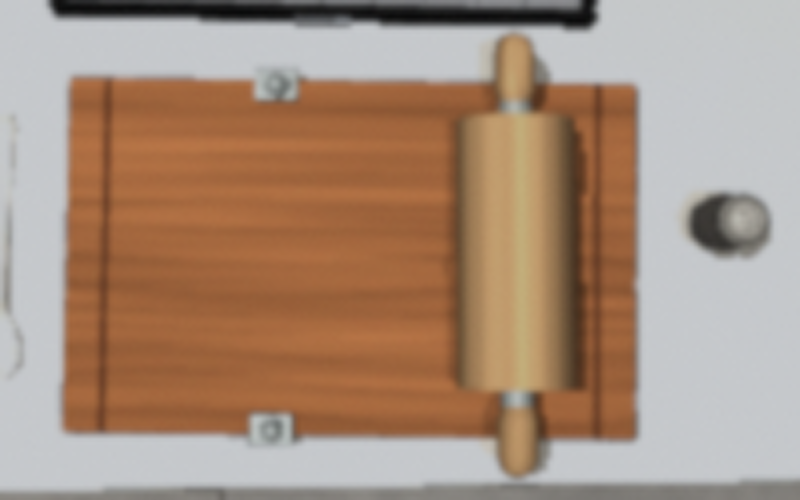

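View pics/scz.png

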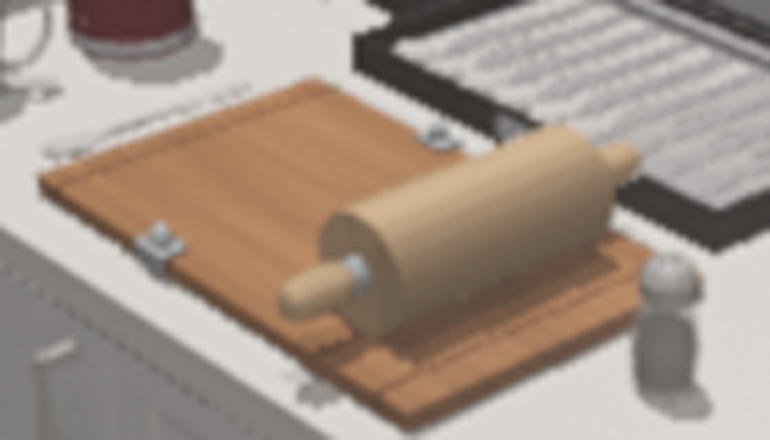

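```bash
python3 - <<'E'
from h import *
T=lambda x,y:(240+(x+.5)/4-.5,140+(y+.5)/4-.5)
S=lambda x,y:(255+(x+.5)/5.5-.5,180+(y+.5)/5.5-.5)
f=tri(T(279,84),S(440,130)); n=tri(T(271,429),S(160,233)); print('stud tri far,near',f,n)
fh=tri(T(514,36),S(636,160)); nh=tri(T(518,474),S(285,302)); print('handle end tri',fh,nh)
F=ray('top',T(279,84),.032);N=ray('top',T(271,429),.032)
hf=ray('top',T(514,36),.058);hn=ray('top',T(518,474),.058)
# blob-based pin: mask
img=optics.grab_frame('top');h=cv2.cvtColor(img,cv2.COLOR_RGB2HSV)
print(h[195,369],h[195,300],h[158,369])
c=(F+N)/2;p=(hf+hn)/2
x=(F-N)[:2];L=np.linalg.norm(x);x/=L;y=np.array([-x[1],x[0]])
d=(p-c)[:2];a=(hf-hn)[:2]
print(F,N,L,'pin',p,np.linalg.norm(a),'rel x,y',d@x,d@y,'ang clips',np.arctan2(x[1],x[0]),'pin',np.arctan2(a[1],a[0]))
print(ray('top',(423,195),.05), arm.get_state()['t'])
# barrel edges ends
for q in((459,115),(575,115),(459,388),(580,388)): print(ray('top',T(*q),.058))
E
```

```text
stud tri far,near [0.62392609 0.14447241 0.02380442] [0.38388642 0.15256306 0.02481779]
handle end tri [ 0.65089733 -0.01739405  0.05196517] [ 0.35443525 -0.01337228  0.05684142]
[ 20  99 194] [ 13 159 173] [ 17 111 190]
[0.62391792 0.14313422 0.032     ] [0.38596976 0.15104537 0.032     ] 0.2380796355694349 pin [ 0.50333219 -0.01591436  0.058     ] 0.29461946070481926 rel x,y 0.003805698970979557 -0.1629676881718055 ang clips -0.03323513308653892 pin -0.01019579776941898
[ 0.52331905 -0.16478689  0.05      ] 0.15
[0.59722999 0.02078085 0.058     ]
[ 0.59625298 -0.05759092  0.058     ]
[0.41357496 0.02392746 0.058     ]
[ 0.41257962 -0.05696903  0.058     ]
```

Clips midpoint is about (0.505, 0.147), axis −0.033 rad. The pin is at (0.503, −0.016), axis −0.010 rad, and must roll about 163 mm in +y. Both triangulated heights agree with the text to within 6 mm. I'll travel above the pin with the jaw axis along it.

Call:
jog_arm(motion=[[[0.033,0.035,0.0,0,0,4.8,0.0876],[0.066,0.07,0.0,0,0,9.6,0.0876],[0.1,0.104,0.0,0,0,14.4,0.0876],[0.133,0.139,0.0,0,0,19.2,0.0876],[0.167,0.174,0.0,0,0,24,0.0876],[0.2,0.208,0.0,0,0,28.8,0.0876],[0.233,0.243,0.0,0,0,33.6,0.0876],[0.233,0.243,0.0,0,0,33.6,0.0876]]])

```text
t: 0.95
eef_pos: [0.388, 0.2962, 0.2484]
ee_rot: [3.14, -0.001, -1.009]
force: [0.1, 0.7, -0.2]
width: 0.0875
```

Call:
jog_arm(motion=[[[0.046,0.01,0.0,0,0,4.7,0.0876],[0.092,0.02,0.0,0,0,9.4,0.0876],[0.138,0.03,0.01,0,0,14.1,0.0876],[0.184,0.039,0.02,0,0,18.8,0.0876],[0.23,0.049,0.03,0,0,23.4,0.0876],[0.277,0.059,0.04,0,0,28.1,0.0876],[0.326,0.07,0.05,0,0,32.8,0.0876],[0.326,0.07,0.05,0,0,32.8,0.0876]]])

```text
t: 1.75
eef_pos: [0.5025, -0.0214, 0.1969]
ee_rot: [3.138, -0.003, -1.589]
force: [-0.5, -0.1, -0.2]
width: 0.0878
```

```bash
python3 - <<'E'
from h import *
s=arm.get_state(); print({k:s[k] for k in('t','q','eef_pos','ee_rot','force','width')})
f=optics.grab_frame('wrist'); cv2.imwrite("pics/w1.png",f[:,:,::-1])
f=optics.grab_frame('scene'); cv2.imwrite("pics/s1.png",f[:,:,::-1])
E
```

```text
{'t': 1.75, 'q': array([ 0.34969638,  0.11949409, -0.43322634,  0.00146032, -1.02277903,
       -0.36875041]), 'eef_pos': array([ 0.50249546, -0.02137608,  0.19691953]), 'ee_rot': array([ 3.13765322e+00, -2.85474456e-03, -1.58908098e+00]), 'force': array([-0.48345801, -0.11394449, -0.24126413]), 'width': 0.08777901332827866}
```

View pics/w1.png

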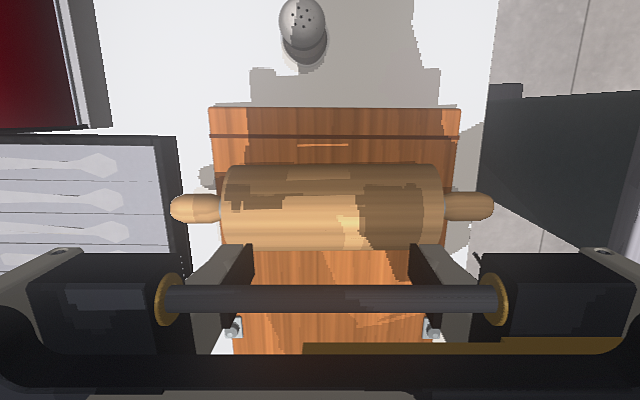

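View pics/s1.png

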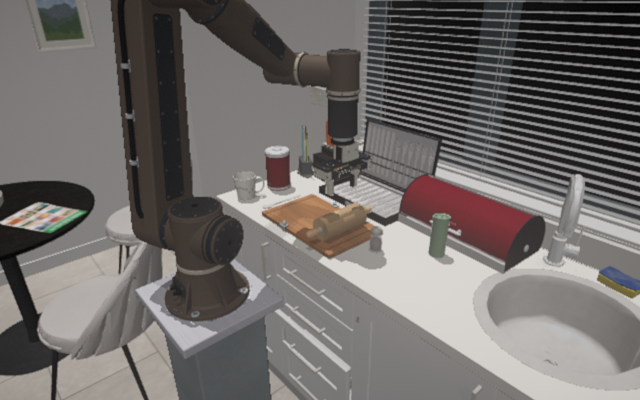

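The wrist view shows both open fingers (tips at about columns 236 and 428, row 245) centred along the barrel (columns 222–444). I'll descend in small steps.

Call:
jog_arm(motion=[[[0,0,0.03,0,0,0,0.0876],[0,0,0.055,0,0,0,0.0876],[0,0,0.066,0,0,0,0.0876],[0,0,0.07,0,0,0,0.0876],[0,0,0.072,0,0,0,0.0876],[0,0,0.072,0,0,0,0.0876]]])

```text
t: 2.45
eef_pos: [0.5028, -0.0177, 0.1269]
ee_rot: [3.141, -0.002, -1.583]
force: [-0.0, -0.3, 1.1]
width: 0.0876
```

Call:
jog_arm(motion=[[[0,0,0.001,0,0,0,0.0876],[0,0,0.002,0,0,0,0.0876],[0,0,0.003,0,0,0,0.0876],[0,0,0.003,0,0,0,0.0876]]])

```text
t: 2.85
eef_pos: [0.5028, -0.0178, 0.124]
ee_rot: [3.141, -0.002, -1.583]
force: [-0.5, -0.2, 0.4]
width: 0.088
```

Call:
jog_arm(motion=[[[0,0,0.001,0,0,0,0.0876],[0,0,0.002,0,0,0,0.0876],[0,0,0.003,0,0,0,0.0876],[0,0,0.003,0,0,0,0.0876]]])

```text
t: 3.25
eef_pos: [0.5027, -0.0179, 0.1207]
ee_rot: [3.14, -0.002, -1.583]
force: [0.6, 0.4, -0.3]
width: 0.0876
```

Call:
jog_arm(motion=[[[0,0,0.001,0,0,0,0.0876],[0,0,0.001,0,0,0,0.0876]]])

```text
t: 3.45
eef_pos: [0.5029, -0.0179, 0.1202]
ee_rot: [3.141, -0.002, -1.583]
force: [-1.1, 0.1, 4.2]
width: 0.0877
```

Contact at TCP z ≈ 0.1203, so the barrel top is at 98 mm, matching the text. First stroke: flat, then following the arc of the barrel.

Call:
jog_arm(motion=[[[-0.002,0,0.0008,0,0,0,0.0876],[-0.006,0,0.0008,0,0,0,0.0876],[-0.011,0,0.0008,0,0,0,0.0876],[-0.016,0,0.0008,0,0,0,0.0876],[-0.021,0,0.0009,0,0,0,0.0876],[-0.026,0,0.001,0,0,0,0.0876],[-0.03,0,0.0013,0,0,0,0.0876],[-0.032,0,0.0014,0,0,0,0.0876]]])

```text
t: 4.25
eef_pos: [0.5033, 0.0143, 0.1196]
ee_rot: [3.141, -0.002, -1.582]
force: [-3.1, 1.2, 7.2]
width: 0.0875
```

```bash
python3 - <<'E'
from h import *
s=arm.get_state(); print({k:s[k] for k in('t','eef_pos','force')})
for n in('top','scene','wrist'):
    f=optics.grab_frame(n); cv2.imwrite(f"pics/{n}2.png",f[:,:,::-1])
a=cv2.imread('pics/top2.png')[140:265,240:440]; b=cv2.resize(a,None,fx=4,fy=4,interpolation=cv2.INTER_CUBIC);cv2.imwrite('pics/topz2.png',b)
E
```

```text
{'t': 4.25, 'eef_pos': array([0.50333517, 0.01430002, 0.11955007]), 'force': array([-3.10034217,  1.20229686,  7.20322599])}
```

View pics/topz2.png

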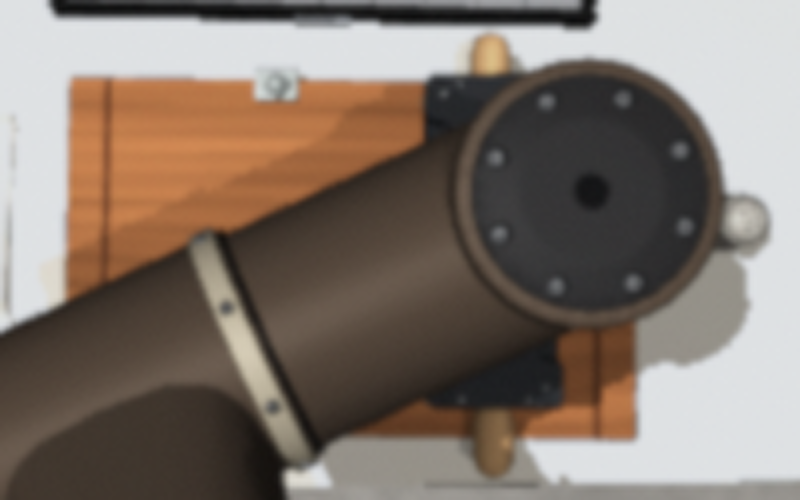

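View pics/wrist2.png

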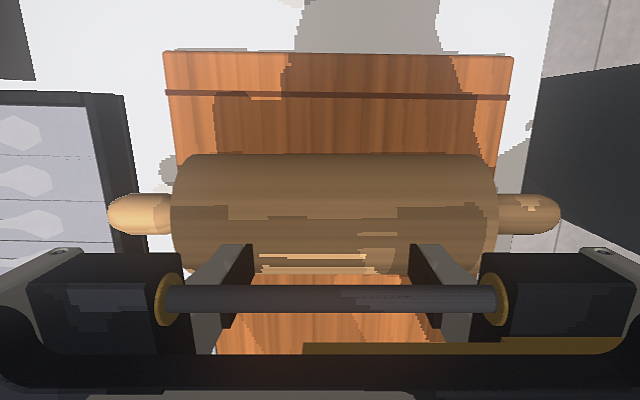

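The handles moved 16 mm for a 32 mm fingertip stroke: pure rolling, still square. Continuing over the arc, then lifting off.

Call:
jog_arm(motion=[[[-0.003,0,0.0008,0,0,0,0.0876],[-0.008,0,0.0013,0,0,0,0.0876],[-0.013,0,0.0019,0,0,0,0.0876],[-0.018,0,0.0027,0,0,0,0.0876],[-0.022,0,0.0034,0,0,0,0.0876],[-0.024,0,0.0038,0,0,0,0.0876],[-0.024,0,0.0036,0,0,0,0.0876]]])

```text
t: 5.1
eef_pos: [0.5036, 0.0386, 0.1163]
ee_rot: [3.142, -0.002, -1.582]
force: [-0.8, 0.7, 5.9]
width: 0.0875
```

Call:
jog_arm(motion=[[[0,0,-0.004,0,0,0,0.0876],[0,0,-0.015,0,0,0,0.0876],[0,0,-0.025,0,0,0,0.0876],[0,0,-0.025,0,0,0,0.0876]]])

```text
t: 5.5
eef_pos: [0.5048, 0.039, 0.1433]
ee_rot: [-3.139, -0.001, -1.582]
force: [0.4, -0.3, -1.1]
width: 0.0873
```

```bash
python3 - <<'E'
from h import *
s=arm.get_state(); print({k:s[k] for k in('t','eef_pos','force')})
for n in('top',):
    f=optics.grab_frame(n); cv2.imwrite(f"pics/{n}3.png",f[:,:,::-1])
a=cv2.imread('pics/top3.png')[140:265,240:440]; b=cv2.resize(a,None,fx=4,fy=4,interpolation=cv2.INTER_CUBIC);cv2.imwrite('pics/topz3.png',b)
E
```

```text
{'t': 5.5, 'eef_pos': array([0.50481547, 0.03900525, 0.14327473]), 'force': array([ 0.40088035, -0.26421207, -1.11352526])}
```

View pics/topz3.png

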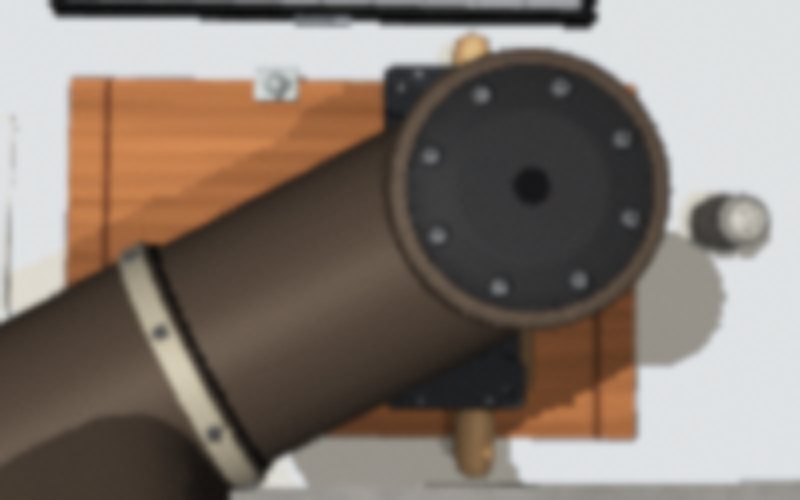

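Pin is now at y ≈ 0.013 (handles at zoomed columns 471/475), with 134 mm to go. Going back for stroke 2.

Call:
jog_arm(motion=[[[0.02,0,0.0,0,0,0,0.0876],[0.04,0,0.0,0,0,0,0.0876],[0.047,-0.001,0.005,0,0,0,0.0876],[0.047,-0.001,0.014,0,0,0,0.0876],[0.047,-0.001,0.02,0,0,0,0.0876],[0.047,-0.001,0.023,0,0,0,0.0876],[0.047,-0.001,0.024,0,0,0,0.0876],[0.047,-0.001,0.0243,0,0,0,0.0876]]])

```text
t: 6.35
eef_pos: [0.5045, -0.0079, 0.1181]
ee_rot: [-3.14, -0.001, -1.581]
force: [-3.4, -1.2, 3.8]
width: 0.0878
```

Call:
jog_arm(motion=[[[-0.003,0,0.0004,0,0,0,0.0876],[-0.008,0,-0.0002,0,0,0,0.0876],[-0.013,0,-0.0006,0,0,0.1,0.0876],[-0.018,0,-0.0009,0,0,0.3,0.0876],[-0.023,0,-0.001,0,0,0.5,0.0876],[-0.028,0,-0.001,0,0,0.7,0.0876],[-0.033,0,-0.001,0,0,0.9,0.0876],[-0.038,0,-0.001,0,0,1.1,0.0876]]])

```text
t: 7.15
eef_pos: [0.5049, 0.0305, 0.1201]
ee_rot: [-3.14, -0.001, -1.599]
force: [-4.9, -0.4, 10.1]
width: 0.0879
```

Call:
jog_arm(motion=[[[-0.005,0,0.0004,0,0,0,0.0876],[-0.01,0,0.0004,0,0,0,0.0876],[-0.015,0,0.0004,0,0,0,0.0876],[-0.02,0,0.0004,0,0,0,0.0876],[-0.025,0,0.0005,0,0,0,0.0876],[-0.03,0,0.0006,0,0,0,0.0876],[-0.035,0,0.0009,0,0,0,0.0876],[-0.04,0,0.0012,0,0,0,0.0876]]])

```text
t: 7.95
eef_pos: [0.5059, 0.0711, 0.119]
ee_rot: [-3.14, -0.001, -1.599]
force: [-2.6, -0.0, 4.3]
width: 0.0878
```

Call:
jog_arm(motion=[[[-0.005,0,0.0012,0,0,0,0.0876],[-0.009,0,0.0018,0,0,0,0.0876],[-0.012,0,0.0022,0,0,0,0.0876],[-0.013,0,0.0024,0,0,0,0.0876],[-0.013,0,0.0022,0,0,0,0.0876]]])

```text
t: 8.45
eef_pos: [0.5063, 0.0845, 0.1168]
ee_rot: [-3.14, -0.001, -1.599]
force: [-3.5, 0.7, 5.0]
width: 0.0878
```

Call:
jog_arm(motion=[[[0,0,-0.004,0,0,0,0.0876],[0,0,-0.015,0,0,0,0.0876],[0,0,-0.025,0,0,0,0.0876],[0,0,-0.025,0,0,0,0.0876]]])

```text
t: 8.85
eef_pos: [0.5074, 0.085, 0.1438]
ee_rot: [-3.137, 0.001, -1.599]
force: [-0.1, 0.1, -0.1]
width: 0.0876
```

```bash
cat > look.py <<'E'
from h import *
import sys
k=sys.argv[1]
s=arm.get_state(); print({k:s[k] for k in('t','eef_pos','force')})
f=optics.grab_frame('top'); cv2.imwrite(f"pics/top{k}.png",f[:,:,::-1])
b=cv2.resize(f[140:265,240:440,::-1],None,fx=4,fy=4,interpolation=cv2.INTER_CUBIC);cv2.imwrite(f'pics/topz{k}.png',b)
E
python3 look.py 4
```

```text
{'t': 8.85, 'eef_pos': array([0.50744398, 0.08495812, 0.14384042]), 'force': array([-0.05616345,  0.0655878 , -0.1011384 ])}
```

View pics/topz4.png

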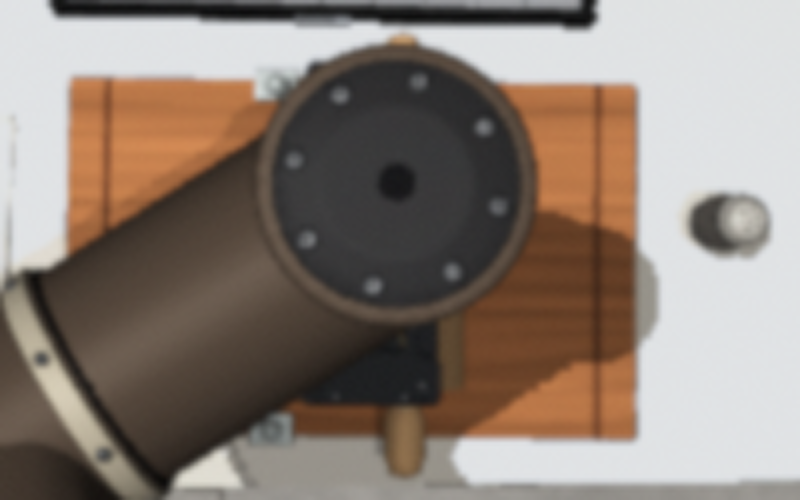

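Pin at y ≈ 0.060 (handle columns 403/404), 87 mm left. Stroke 3.

Call:
jog_arm(motion=[[[0.02,0,0.0,0,0,0,0.0876],[0.04,0.001,0.0,0,0,0,0.0876],[0.046,0.002,0.005,0,0,0,0.0876],[0.046,0.002,0.014,0,0,0,0.0876],[0.046,0.002,0.02,0,0,0,0.0876],[0.046,0.002,0.0235,0,0,0,0.0876],[0.046,0.002,0.0245,0,0,0,0.0876],[0.046,0.002,0.025,0,0,0,0.0876]]])

```text
t: 9.7
eef_pos: [0.5036, 0.0391, 0.118]
ee_rot: [-3.139, -0.0, -1.598]
force: [-2.9, -1.6, 8.1]
width: 0.0877
```

Call:
jog_arm(motion=[[[-0.003,0,0.0003,0,0,0,0.0876],[-0.008,0,-0.0003,0,0,0,0.0876],[-0.013,0,-0.0007,0,0,0.1,0.0876],[-0.018,0,-0.001,0,0,0.3,0.0876],[-0.023,0,-0.0011,0,0,0.5,0.0876],[-0.028,0,-0.0011,0,0,0.7,0.0876],[-0.033,0,-0.0011,0,0,0.9,0.0876],[-0.038,0,-0.0011,0,0,1.1,0.0876]]])

```text
t: 10.5
eef_pos: [0.5041, 0.0775, 0.12]
ee_rot: [-3.139, -0.001, -1.616]
force: [-7.3, 0.8, 14.9]
width: 0.0879
```

Call:
jog_arm(motion=[[[-0.005,0,0.0004,0,0,0,0.0876],[-0.01,0,0.0004,0,0,0,0.0876],[-0.015,0,0.0004,0,0,0,0.0876],[-0.02,0,0.0004,0,0,0,0.0876],[-0.025,0,0.0005,0,0,0,0.0876],[-0.03,0,0.0006,0,0,0,0.0876],[-0.035,0,0.0009,0,0,0,0.0876],[-0.04,0,0.0012,0,0,0,0.0876]]])

```text
t: 11.3
eef_pos: [0.5056, 0.1181, 0.119]
ee_rot: [-3.14, -0.001, -1.615]
force: [-2.7, -0.1, 3.8]
width: 0.0874
```

Call:
jog_arm(motion=[[[-0.005,0,0.0012,0,0,0,0.0876],[-0.009,0,0.0018,0,0,0,0.0876],[-0.012,0,0.0022,0,0,0,0.0876],[-0.013,0,0.0024,0,0,0,0.0876],[-0.013,0,0.0022,0,0,0,0.0876]]])

```text
t: 11.8
eef_pos: [0.5061, 0.1318, 0.1168]
ee_rot: [-3.14, -0.001, -1.614]
force: [-3.0, 0.6, 4.1]
width: 0.0876
```

Call:
jog_arm(motion=[[[0,0,-0.004,0,0,0,0.0876],[0,0,-0.015,0,0,0,0.0876],[0,0,-0.025,0,0,0,0.0876],[0,0,-0.025,0,0,0,0.0876]]])

```text
t: 12.2
eef_pos: [0.5072, 0.1324, 0.1438]
ee_rot: [-3.137, 0.0, -1.614]
force: [0.4, -0.5, -0.3]
width: 0.0874
```

```bash
python3 look.py 5
```

```text
{'t': 12.2, 'eef_pos': array([0.50716516, 0.1324174 , 0.14378889]), 'force': array([ 0.41130064, -0.47927001, -0.2710746 ])}
```

View pics/topz5.png

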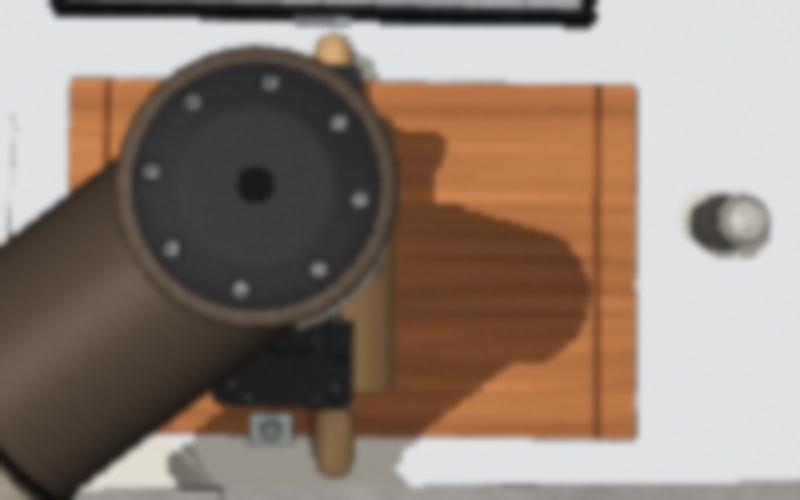

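```bash
python3 - <<'E'
from h import *
T=lambda x,y:(240+(x+.5)/4-.5,140+(y+.5)/4-.5)
F=ray('top',T(279,84),.032);N=ray('top',T(271,429),.032)
x=(F-N)[:2];x/=np.linalg.norm(x);y=np.array([-x[1],x[0]]);c=(F+N)[:2]/2
hf=ray('top',T(335,38),.058)[:2];hn=ray('top',T(333,475),.058)[:2]
d=(hf+hn)/2-c;a=hf-hn
print((hf+hn)/2,d@x,d@y,np.arctan2(a[1],a[0]),np.arctan2(x[1],x[0]))
for s in(.14,-.14):
  u=proj('top',[*(c+s*x),.058]);print((u[0]-240+.5)*4-.5,(u[1]-140+.5)*4-.5)
E
```

```text
[0.50383192 0.10640443] 0.0002406277310712863 -0.04069984269811077 -0.016904282023678156 -0.03323513308653892
278.2691820138564 47.358356284108595
268.59425245669945 463.4910692417476
```

On line endways (0.2 mm), 41 mm left, 0.016 rad off square. Last stroke, 81 mm at the fingertips.

Call:
jog_arm(motion=[[[0.02,0,0.0,0,0,0,0.0876],[0.04,0.001,0.0,0,0,0,0.0876],[0.047,0.002,0.005,0,0,0,0.0876],[0.047,0.002,0.014,0,0,0,0.0876],[0.047,0.002,0.02,0,0,0,0.0876],[0.047,0.002,0.0235,0,0,0,0.0876],[0.047,0.002,0.0245,0,0,0,0.0876],[0.047,0.002,0.025,0,0,0,0.0876]]])

```text
t: 13.05
eef_pos: [0.5026, 0.0855, 0.118]
ee_rot: [-3.139, -0.001, -1.614]
force: [-2.7, -1.5, 9.2]
width: 0.0876
```

Call:
jog_arm(motion=[[[-0.003,0,0.0003,0,0,0,0.0876],[-0.008,0,-0.0003,0,0,0,0.0876],[-0.013,0,-0.0007,0,0,0.1,0.0876],[-0.018,0,-0.001,0,0,0.3,0.0876],[-0.023,0,-0.0011,0,0,0.5,0.0876],[-0.028,0,-0.0011,0,0,0.7,0.0876],[-0.033,0,-0.0011,0,0,0.9,0.0876],[-0.038,0,-0.0011,0,0,1.1,0.0876]]])

```text
t: 13.85
eef_pos: [0.5034, 0.1239, 0.12]
ee_rot: [-3.14, -0.002, -1.631]
force: [-10.6, -0.6, 17.3]
width: 0.0874
```

Call:
jog_arm(motion=[[[-0.005,0,0.0004,0,0,0,0.0876],[-0.01,0,0.0004,0,0,0,0.0876],[-0.015,0,0.0004,0,0,0,0.0876],[-0.02,0,0.0004,0,0,0,0.0876],[-0.025,0,0.0005,0,0,0,0.0876],[-0.03,0,0.0006,0,0,0,0.0876],[-0.034,0,0.0008,0,0,0,0.0876],[-0.036,0,0.001,0,0,0,0.0876]]])

```text
t: 14.65
eef_pos: [0.5052, 0.1607, 0.1193]
ee_rot: [-3.14, -0.002, -1.63]
force: [-5.4, 0.5, 8.2]
width: 0.0875
```

```bash
python3 look.py 6
```

```text
{'t': 14.65, 'eef_pos': array([0.50515829, 0.16068582, 0.11925868]), 'force': array([-5.37133057,  0.48656166,  8.190692  ])}
```

View pics/topz6.png

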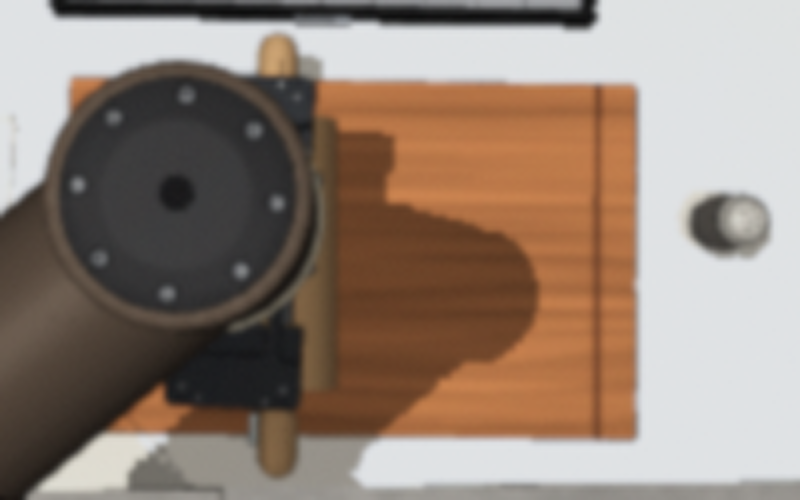

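Handles at columns 279/278; targets 278/269, so about 3.5 mm remain. I'll roll the fingers 6 mm more, then lift clear.

Call:
jog_arm(motion=[[[-0.003,0,0.0008,0,0,0,0.0876],[-0.005,0,0.0011,0,0,0,0.0876],[-0.006,0,0.0012,0,0,0,0.0876],[-0.006,0,0.0011,0,0,0,0.0876]]])

```text
t: 15.1
eef_pos: [0.5053, 0.1677, 0.1185]
ee_rot: [-3.141, -0.002, -1.629]
force: [-5.8, 0.6, 8.7]
width: 0.0874
```

Call:
jog_arm(motion=[[[0,0,-0.004,0,0,0,0.0876],[0,0,-0.02,0,0,0,0.0876],[0,0,-0.05,0,0,0,0.0876],[0,0,-0.09,0,0,0,0.0876],[0.04,0,-0.12,0,0,0,0.0876],[0.09,0,-0.12,0,0,0,0.0876],[0.14,0,-0.12,0,0,0,0.0876],[0.19,0,-0.12,0,0,0,0.0876]]])

```text
t: 15.9
eef_pos: [0.494, -0.0228, 0.2395]
ee_rot: [-3.139, -0.002, -1.627]
force: [1.0, 0.1, 0.1]
width: 0.0876
```

Call:
jog_arm(motion=[[[0.04,0,0,0,0,0,0.0876],[0.08,0,0,0,0,0,0.0876],[0.12,0,0,0,0,0,0.0876],[0.12,0,0,0,0,0,0.0876]]])

```text
t: 16.3
eef_pos: [0.4867, -0.1459, 0.2396]
ee_rot: [-3.14, -0.002, -1.631]
force: [0.0, 0.9, 0.3]
width: 0.0875
```

```bash
python3 look.py 7; python3 - <<'E'
from h import *
f=optics.grab_frame('scene')
cv2.imwrite('pics/scz7.png',cv2.resize(f[180:260,255:395,::-1],None,fx=5.5,fy=5.5,interpolation=cv2.INTER_CUBIC))
E
```

```text
{'t': 16.3, 'eef_pos': array([ 0.48674368, -0.14586202,  0.23955317]), 'force': array([0.0301951 , 0.93698437, 0.33177651])}
```

View pics/topz7.png

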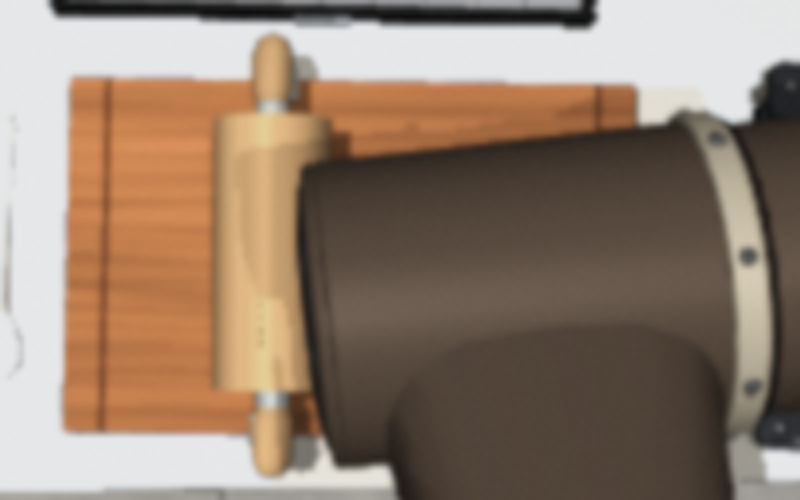

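View pics/scz7.png

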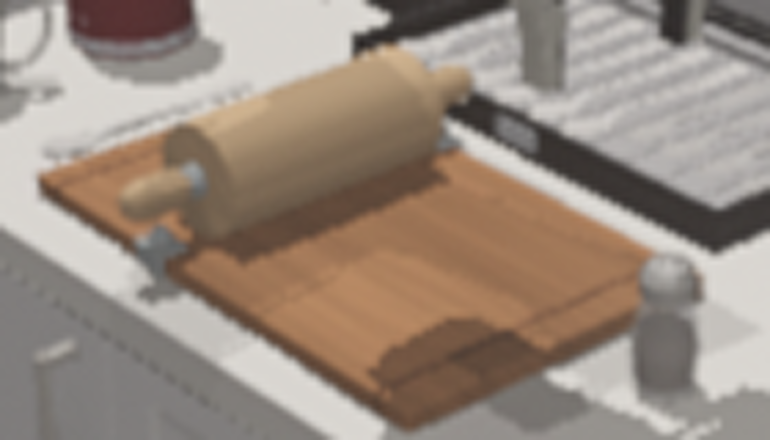

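Handles are at columns 273/272 against 278/269, so about 1 mm off. One stillness check and a two-view check, then hand in.

```bash
python3 - <<'E'
from h import *
T=lambda x,y:(240+(x+.5)/4-.5,140+(y+.5)/4-.5)
S=lambda x,y:(255+(x+.5)/5.5-.5,180+(y+.5)/5.5-.5)
F=ray('top',T(279,84),.032);N=ray('top',T(271,429),.032)
x=(F-N)[:2];x/=np.linalg.norm(x);y=np.array([-x[1],x[0]]);c=(F+N)[:2]/2
hf=ray('top',T(273,37),.058)[:2];hn=ray('top',T(272,475),.058)[:2]
d=(hf+hn)/2-c;a=hf-hn
print('x,y,ang',d@x,d@y,np.arctan2(a[1],a[0])-np.arctan2(x[1],x[0]))
print('tri',tri(T(273,37),S(469,82)),tri(T(272,475),S(124,203)))
a0=cv2.imread('pics/top7.png')[:,:,::-1];b=optics.grab_frame('top')
D=cv2.absdiff(a0[140:265,280:315].copy(),b[140:265,280:315].copy());print('still diff',D.max(),D.mean())
i0=cv2.imread('pics/top0.png')[:,:,::-1]
for n,(r0,r1,c0,c1) in dict(mug=(205,255,155,215),can=(140,195,145,215),candle=(125,165,455,505),shaker=(180,210,408,436),spoon=(165,240,232,250)).items():
  print(n,cv2.absdiff(i0[r0:r1,c0:c1].copy(),b[r0:r1,c0:c1].copy()).mean())
s=arm.get_state();print(s['t'],np.abs(s['qd']).max(),s['force'])
arm.job_done()
E
```

```text
x,y,ang -0.000279415047334418 0.0006432014083058815 0.02098510985707734
tri [0.65261707 0.14668157 0.05153144] [0.35580967 0.15072516 0.05760469]
still diff 109 2.5840761904761904
mug 27.54277777777778
can 24.971168831168832
candle 35.14683333333333
shaker 86.58253968253969
spoon 31.87925925925926
16.45 0.02675116477213279 [ 0.13594348 -0.20654554  0.10468808]
the job is handed in; nothing more can be done
```

View pics/top7.png

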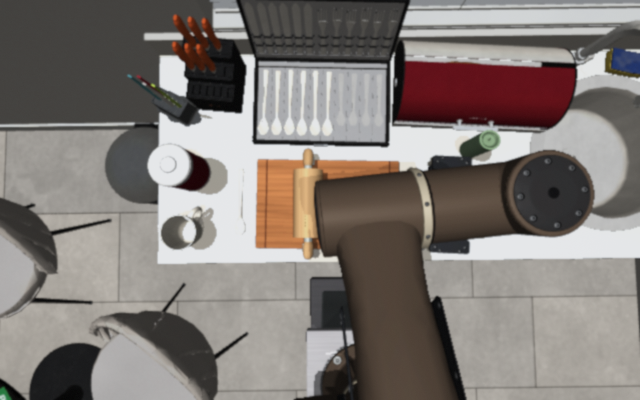

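I rolled the pin about 163 mm along the board in four strokes, with the open fingertips on top of the barrel. It now lies above the line between the clips. I then lifted the arm clear and handed the job in; no verdict was reported.

**Position:** the top view puts the pin 0.6 mm off along the board, 0.3 mm off endways and 0.021 rad off square. The two-view heights of its handle ends were 52 and 58 mm. They should both be 58 mm, but the far end also read 52 mm before I moved anything.

**Pressing and clearance:** the last force readings were near zero (about 0.3 N). The highest reading I saw while rolling was about 20 N.

**Checks that failed or were weak:**
- **Stillness:** the automatic frame-difference check did not come out clean (mean 2.6, maximum 109). That patch takes in the arm's edge and possibly its shadow, so the check neither confirms nor rules out that the pin is still.
- **Other things:** the frame-difference check also gave large values for all five. The scene had become brighter, and the arm blocked the top view of the shaker. By eye, the mug, canister, candle and spoon are at the same pixels as at the start in the last top view, and the shaker is in the same place in the scene view.

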